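# Feed a lamp heat sink through the parts washer's flap

### The arm

A 7-joint arm with a two-finger parallel gripper is mounted at the origin on the work surface. World frame = base frame: x ahead of the robot, y to its left, z up, the work surface at z = 0. Lengths are in m, angles in rad, forces in N, time in s.
With the tool pointing down it reaches from about 0.4 to 0.85 m from the base axis. Payload 10.4 kg.
Tool frame: the origin (TCP) lies on the centre line of the jaws, within the pads' length; the fingertips stand 17 mm ahead of it and the grasp point (between the pads) lies 2 mm behind it; z points along the fingers, x is the direction in which the jaws open and shut, and the axes are right-handed (so a half turn about z gives the same grasp; the last joint's range is limited). The gripper opens to 85 mm and grips with 20 to 120 N. Pads are 22 mm wide; open, the fingers measure 114 mm over their backs; the gripper's body (76 mm by 85 mm) begins 54 mm behind the grasp point. The pads swing forward as they close: fully open they stand 13 mm farther back than shut.
Start: joints at [-1.272, 0.332, -0.065, 1.46, 0.022, 1.35, -0.088], TCP at [0.198, 0.593, 0.248] pointing down, gripper open.
Joint ranges: [-2.6, 2.6], [-0.5, 2.12], [-1.47, 1.34], [0.16, 2.42], [-1.27, 4.41], [0.06, 2.06], [-2.6, 2.6]. Speed limits (rad/s): [2.22, 2.22, 2.79, 2.79, 3.14, 3.14, 3.14].

### API

Orientations are given as a unit quaternion [w, x, y, z].
In Python, from workcell import bot gives the robot as it stands.
- The arm moves only by the tool carry_out, never from a script. Its argument "moves" is a list of rows, each a list of 3 entries, a list of its own where there are three numbers: the shift along the world's x, y, z in cm, then the turn about the world's z in degrees, then the opening, from 0 (shut) to 1 (fully open). In form: [[[x, y, z], twist, claw], ...]. A call has 1 to 20 rows; each row is the pose to reach, as a shift and turn from the pose measured when the call began; what a row does not reach only later rows make up. A row lasts 1/12 s, in which the tool goes at most 41.7 mm and 7.16 degrees, less where a joint would pass 70% of its speed; a pose out of reach is approached as far as the arm can. A call with a gripper value outside its range is refused whole. The fingers move at their own pace and stop on an object; the grip force is fixed at half the most. Time passes only in rows, so rows that repeat a pose let the fingers close. It gives the time, the measured TCP pose, the force and the opening at its end, in the units of the state.
- bot.state(): the state, without advancing time (a new reading comes with each control period).
- bot.capture(name): name is "side" or "top"; returns the picture (420x560x3 uint8, red, green, blue); there is no depth.
- bot.camera_info(name): a dict with "mtx" (3x3 intrinsics, pixels), "rvec" (rotation vector, rad) and "tvec" (3), from world to camera coordinates, as OpenCV has them. Camera axes: x right, y down, z forward; pixel columns grow to the right and rows downward; lengths in m; the calibration is good to about 2 mm. A picture is of the moment at which its call begins. camera_info takes no time and is no camera call.
- bot.job_done(): hands the job in, once; it reports no verdict.
The state is a dict: "time_s": time; "joint_positions": joint angles; "qd": joint speeds; "effort": joint torques, N m; "eef_pos": TCP position; "orientation": TCP orientation; "force": force on the tool from outside, world axes, zero at the start; "torque": the same for the moment, N m; "grip_width": opening from 0.0 (shut) to 1.0 (fully open).
Only numpy, scipy, OpenCV 4.12 (cv2) and the standard library are available. Lean on these libraries where they do the work, as an engineer would, in place of code of your own. Each camera call takes 0.05 s, during which the arm holds its last target.

### The job

Line the finned heat sink up with the mouth of the parts washer, push it along the deck and through the gravity flap so that it slides down into the catch tray, then draw back so the flap swings fully shut behind it. Only push it: do not pick it up, and leave the things standing around the washer where they are.

Things in the scene. Friction and masses are not known exactly. Their poses are not given: they have to be found in the camera images.
- sill (a point): Middle of the sill of the mouth of the parts washer, a fixed blue-painted steel bench machine placed and turned differently each time. Its x axis points level into the mouth (the way to push), y along the mouth, z up. It lies on top of the flat, rail-less steel deck, 110 mm above the bench, which reaches 210 mm out from here (-x) and 115 mm to either side.
- panel_top (a point): Top edge of the washer's upright front panel, straight above the sill. The panel is 8 mm thick (sill x from -4 to +4 mm), 230 mm wide, 47 mm high above the deck. In its middle is the mouth, 90 mm wide and 40 mm high, closed by the flap. Behind it is a closed housing, 150 mm wide and 220 mm long, with a clear roof at the same height.
- tray (a point): Middle of the catch tray's floor inside the housing, 155 mm past the sill and 80 mm below the deck. The deck ends at the sill, and a slippery 40 degree slide leads from there down to the tray: once the heat sink's middle is some 15 mm past the sill it tips and slides down by itself, so the fingers can stay outside the panel.
- flap (a joint): Opening of the flap in rad: 0 = hanging shut, up to 1.5 as it swings inward, away from the deck. Plain aluminium, 86 mm wide, 36 mm high, 60 g, hinged along its top edge 39 mm above the deck. No spring or latch: whatever is pushed against it opens it with under 1 N, and it falls shut within a second when clear.
- heatsink_center (a point): Centre of the loose heat sink, half-way up: a dark anodised finned block, 70 mm long (x axis), 56 mm wide (y), 22 mm high (z), 110 to 225 g. It starts flat on the deck before the mouth, up to 45 mm to either side of the mouth's middle line, its x axis turned up to 20 degrees from the sill's. Its faces push like a plain box's; friction on the deck about 0.6.
- cleaner_center (a point): Centre of a closed white cleaner bottle, 60 mm across and 170 mm tall, standing on the bench: leave alone.
- jar_center (a point): Centre of a closed jar, 60 mm across and 75 mm tall, standing on the bench: leave alone.
- carton_center (a point): Centre of a small plain carton, 90 x 70 x 60 mm, on the bench: leave alone.
- screwdriver_grip (a point): Handle of a screwdriver lying on the bench: leave alone.
There are look-alikes about, which are no part of the job. Leave any green or red look-alike of the part that bears heatsink_center alone.

How it is judged:
On the way:
1. the heat sink's nose is in the mouth and the flap is pushed open (value of joint flap above 0.35 rad and x of heatsink_center in the frame of sill between -0.04 and 0.06 m), for 0.05 s.
At the end, for the whole second after the job is handed in: the heat sink lies at rest inside the housing, its centre at least 50 mm past the sill and 30 mm below deck level, and the flap hangs shut (within 0.06 rad) (x of heatsink_center in the frame of sill between 0.05 and 0.22 m and y of heatsink_center in the frame of sill between -0.07 and 0.07 m and z of heatsink_center in the frame of sill below -0.03 m and value of joint flap below 0.06 rad and velocity of joint flap below 0.1 rad/s and linear speed of heatsink below 0.02 m/s); the robot touches nothing.
It fails at once if the heat sink is lifted (its centre more than 15 mm above where it is when flat on the deck) (z of heatsink_center in the frame of sill above 0.026 m).
It fails at once if the bottle is moved by more than 30 mm (distance of cleaner_center from where it was at the start of the episode above 0.03 m).
It fails at once if the jar is moved by more than 30 mm (distance of jar_center from where it was at the start of the episode above 0.03 m).
It fails at once if the carton is moved by more than 30 mm (distance of carton_center from where it was at the start of the episode above 0.03 m).
It fails at once if the screwdriver is moved by more than 30 mm (distance of screwdriver_grip from where it was at the start of the episode above 0.03 m).
It also fails if it takes over 45 s, if anything falls off the work surface, if the arm or the gripper's body presses on something with over 40 N, if the wrist force passes 120 N, or if a joint passes its speed limit or range.

## Working session

There is one attempt and no reset: what is moved stays moved. The work goes in short steps, Python scripts to look and compute and a tool call to move; the robot and the scene stay as the last step left them, time stands still between calls to the robot, and variables do not carry over. Pictures are saved under pics/ and viewed, and the job is handed in when it is done.

Besides the shell and the picture viewer there is one more tool, called as name([rows], argument=value, ...), one row to a line, values as JSON. carry_out: Moves the arm, as the interface text tells. Its arguments: {"type":"object","properties":{"moves":{"type":"array","items":{"type":"array"}}},"required":["moves"]}

```bash
mkdir -p pics; ls; python3 - <<'E'
from workcell import bot
import cv2
s=bot.state();print(s)
for n in("side","top"):
    im=bot.capture(n);cv2.imwrite(f"pics/{n}0.png",im[:,:,::-1]);print(bot.camera_info(n))
E
```

```text
pics
{'time_s': 0.0, 'joint_positions': array([-1.27157514,  0.33289732, -0.06470789,  1.46092365,  0.02160859,
        1.34992008, -0.08849733]), 'qd': array([-2.01040248e-04, -4.92189503e-04, -3.04834885e-05,  5.62112604e-05,
        4.18887190e-04,  1.08424770e-03,  2.54150044e-03]), 'effort': array([ 1.03103281e-03, -6.25457096e+01,  4.99246339e-02, -3.91614318e+01,
        1.61963655e-02,  9.86206869e-03, -1.55678418e-05]), 'eef_pos': array([0.19757566, 0.59257947, 0.24750849]), 'orientation': array([ 4.53668257e-04,  8.11253081e-01,  5.84694716e-01, -5.67100560e-04]), 'force': array([-0.39202238,  0.47886204, -0.1402028 ]), 'torque': array([0.02115304, 0.05487362, 0.00816163]), 'grip_width': 0.99943992636349}
{'mtx': array([[449.10120554,   0.        , 277.02882488],
       [  0.        , 449.10120554, 209.12150656],
       [  0.        ,   0.        ,   1.        ]]), 'rvec': array([ 2.05317923, -0.72199596,  0.36245465]), 'tvec': array([-0.43701335,  0.31230553,  1.08058486])}
{'mtx': array([[475.71228582,   0.        , 266.12466336],
       [  0.        , 475.71228582, 210.92649215],
       [  0.        ,   0.        ,   1.        ]]), 'rvec': array([ 2.17333772, -2.17604653,  0.09614381]), 'tvec': array([-1.36402951e-04,  5.59983248e-01,  1.50448524e+00])}
```

View pics/side0.png

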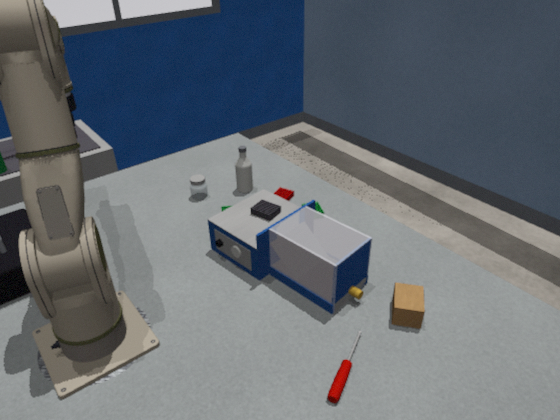

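View pics/top0.png

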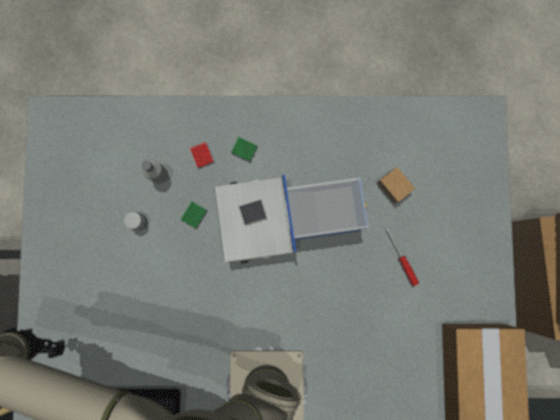

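Side view: the washer's deck is at about (255,225) with the dark heat sink at (265,210), and the housing lies to the right. Top view: the deck spans x 217–292, the blue panel is at x≈288 and the sink is at (253,211). Next I measure.

```bash
cat > h.py <<'E'
import numpy as np,cv2
from workcell import bot
def cam(n):
    c=bot.camera_info(n);R=cv2.Rodrigues(c['rvec'])[0];return c['mtx'],R,c['tvec']
def ray(n,px,z):
    K,R,t=cam(n);px=np.atleast_2d(px).astype(float)
    d=(np.linalg.inv(K)@np.c_[px,np.ones(len(px))].T).T@R
    o=-R.T@t;return o+d*((z-o[2])/d[:,2])[:,None]
def proj(n,P):
    c=bot.camera_info(n);return cv2.projectPoints(np.atleast_2d(P).astype(float),c['rvec'],c['tvec'],c['mtx'],None)[0][:,0]
E
python3 - <<'E'
from h import *
im=cv2.imread('pics/top0.png')
cv2.imwrite('pics/topz.png',cv2.resize(im[165:275,205:375],None,fx=4.5,fy=4.5,interpolation=cv2.INTER_CUBIC))
im2=cv2.imread('pics/side0.png')
cv2.imwrite('pics/sidez.png',cv2.resize(im2[180:310,200:380],None,fx=4.4,fy=4.4,interpolation=cv2.INTER_CUBIC))
hsv=cv2.cvtColor(im,cv2.COLOR_BGR2HSV)
def big(m):
    cs=cv2.findContours(m,cv2.RETR_EXTERNAL,cv2.CHAIN_APPROX_NONE)[0];return sorted(cs,key=cv2.contourArea)[-3:]
roi=np.zeros(im.shape[:2],np.uint8);roi[165:275,205:375]=1
dark=((hsv[...,2]<75)*roi).astype(np.uint8)
for c in big(dark):
    r=cv2.minAreaRect(c);print('dark',r,cv2.contourArea(c),ray('top',cv2.boxPoints(r),.132)[:,:2].round(4).tolist(),ray('top',[r[0]],.132))
blue=((hsv[...,0]>100)&(hsv[...,0]<130)&(hsv[...,1]>140)&(roi>0)).astype(np.uint8)
for c in big(blue):
    r=cv2.minAreaRect(c);print('blue',r,cv2.contourArea(c),ray('top',cv2.boxPoints(r),.157)[:,:2].round(4).tolist())
E
```

```text
dark ((296.0, 240.5), (1.0, 0.0), -90.0) 0.0 [[0.4605, -0.0897], [0.4605, -0.0897], [0.4634, -0.0897], [0.4634, -0.0897]] [[ 0.46195749 -0.08970932  0.132     ]]
dark ((244.5, 261.5), (3.0, 9.0), 90.0) 15.0 [[0.4045, 0.0766], [0.4044, 0.0499], [0.3956, 0.0499], [0.3956, 0.0766]] [[0.40003966 0.06323698 0.132     ]]
dark ((252.3324432373047, 211.70538330078125), (16.542333602905273, 20.365447998046875), 72.89727020263672) 295.5 [[0.5629, 0.0767], [0.5808, 0.0184], [0.5333, 0.0039], [0.5155, 0.062]] [[0.54807242 0.04024825 0.132     ]]
blue ((285.0, 192.0), (0.0, 0.0), 0.0) 0.0 [[0.604, -0.0567], [0.604, -0.0567], [0.604, -0.0567], [0.604, -0.0567]]
blue ((284.0810852050781, 182.48648071289062), (11.179131507873535, 0.986393928527832), 80.53767395019531) 1.0 [[0.6486, -0.0501], [0.6491, -0.0529], [0.6162, -0.0582], [0.6157, -0.0554]]
blue ((292.89410400390625, 242.52354431152344), (15.076668739318848, 1.7354438304901123), 77.47119140625) 8.0 [[0.4763, -0.0719], [0.4774, -0.0769], [0.4345, -0.0862], [0.4334, -0.0812]]
```

View pics/topz.png

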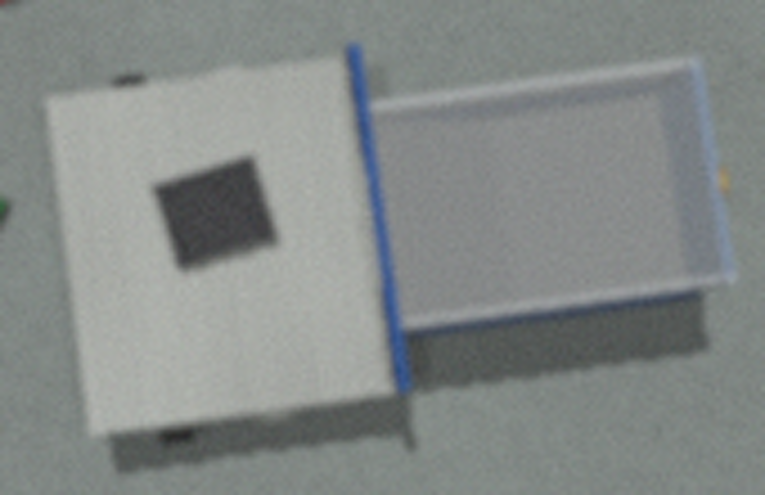

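View pics/sidez.png

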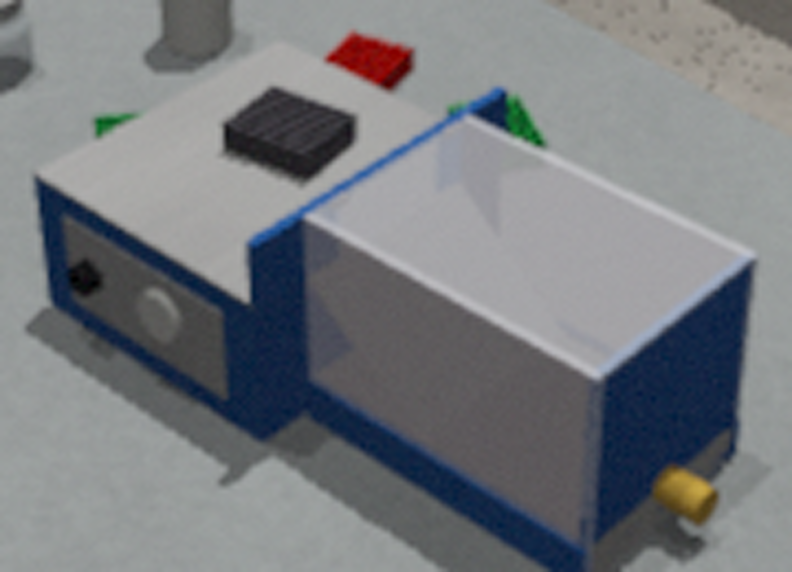

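```bash
cat > an.py <<'E'
from h import *
def sink(im):
    hsv=cv2.cvtColor(im,cv2.COLOR_BGR2HSV)
    g=cv2.resize(cv2.cvtColor(im,cv2.COLOR_BGR2GRAY)[165:275,205:300],None,fx=5,fy=5,interpolation=cv2.INTER_CUBIC)
    m=(g<115).astype(np.uint8)*255
    m=cv2.morphologyEx(m,cv2.MORPH_CLOSE,np.ones((9,9)))
    m=cv2.morphologyEx(m,cv2.MORPH_OPEN,np.ones((25,25)))
    cs=cv2.findContours(m,cv2.RETR_EXTERNAL,cv2.CHAIN_APPROX_NONE)[0]
    out=[]
    for c in cs:
        r=cv2.minAreaRect(c)
        b=(cv2.boxPoints(r)+.5)/5-.5+[205,165]
        P=ray('top',b,.132)[:,:2]; out.append(P)
    return out
if __name__=='__main__':
    im=cv2.imread('pics/top0.png')
    u=lambda p:(np.array(p)+.5)/4.5-.5+[205,165]
    pt=ray('top',u([[354,45],[402,390]]),.157)[:,:2]
    dk=ray('top',u([[46,98],[92,433]]),.110)[:,:2]
    print('panel',pt,np.linalg.norm(pt[0]-pt[1]),'deck',dk,np.linalg.norm(dk[0]-dk[1]))
    sill=pt.mean(0)
    yv=pt[0]-pt[1]; print('x dir from panel',np.degrees(np.arctan2(-yv[0],yv[1]))+0)
    xv=sill-dk.mean(0);print('x dir deck->sill',np.degrees(np.arctan2(xv[1],xv[0])),np.linalg.norm(xv)); yv2=dk[0]-dk[1]
    print('deck edge xdir',np.degrees(np.arctan2(-yv2[0],yv2[1])))
    # blue panel PCA
    hsv=cv2.cvtColor(im,cv2.COLOR_BGR2HSV)
    m=((hsv[...,0]>100)&(hsv[...,0]<130)&(hsv[...,1]>90));
    ys,xs=np.nonzero(m);k=(xs>278)&(xs<298)&(ys>170)&(ys<256);
    P=ray('top',np.c_[xs[k],ys[k]],.157)[:,:2]
    vx,vy,x0,y0=cv2.fitLine(P.astype(np.float32),cv2.DIST_HUBER,0,.01,.01).ravel();print('line',x0,y0,np.degrees(np.arctan2(vy,vx)),len(P))
    for P in sink(im): print('sink',P.round(4).tolist(),P.mean(0),[np.linalg.norm(P[i]-P[i-1]) for i in(1,2)],[np.degrees(np.arctan2(*(P[i]-P[i-1])[::-1])) for i in(1,2)])
    # side check
    u=lambda p:(np.array(p)+.5)/4.4-.5+[200,180]
    print('side panel',ray('side',u([[503,92],[252,243]]),.157)[:,:2],'sidedeck',ray('side',u([[282,42],[37,178]]),.110)[:,:2])
    print('side hs',ray('side',u([[275,88],[356,126],[303,158],[226,124]]),.132)[:,:2])
E
python3 an.py
```

```text
panel [[ 0.65587382 -0.05188336]
 [ 0.42990586 -0.08197572]] 0.2279628686781963 deck [[0.6277175  0.15545424]
 [0.40174989 0.12277456]] 0.22831846604814368
x dir from panel -82.41449795440396
x dir deck->sill -82.21866182031695 0.20795882822084777
deck edge xdir -81.77087764965205
line 0.5378967 -0.06822065 8.157468 190
sink [[0.4026, 0.1108], [0.428, -0.0886], [0.3993, -0.0921], [0.3741, 0.1069]] [0.40101112 0.0092596 ] [np.float64(0.20094537820992744), np.float64(0.028839303356203484)] [np.float64(-82.76218241912002), np.float64(-173.01897057122451)]
sink [[0.4706, -0.0749], [0.4706, -0.0999], [0.4285, -0.0996], [0.4285, -0.0746]] [ 0.44953055 -0.08724809] [np.float64(0.024985578122720793), np.float64(0.04208706847985156)] [np.float64(-90.07037185765826), np.float64(179.57300721880063)]
sink [[0.5653, 0.0812], [0.5856, 0.0158], [0.5279, -0.0019], [0.5079, 0.0633]] [0.54666912 0.03959512] [np.float64(0.06844145994907007), np.float64(0.06025859070621613)] [np.float64(-72.80840298984434), np.float64(-162.95142488420385)]
side panel [[ 0.65022244 -0.05592762]
 [ 0.42743684 -0.08454249]] sidedeck [[0.62351435 0.15182052]
 [0.39600525 0.11597062]]
side hs [[ 0.56201191  0.07600532]
 [ 0.57500816  0.00390607]
 [ 0.52545979 -0.00356631]
 [ 0.51047517  0.06092128]]
```

carry_out([
  [[41.3, -54.5, 0], 26.4, 0.4],
  [[41.3, -54.5, 0], 26.4, 0.4],
  [[41.3, -54.5, 0], 26.4, 0.4],
  [[41.3, -54.5, 0], 26.4, 0.4],
  [[41.3, -54.5, 0], 26.4, 0.4],
  [[41.3, -54.5, 0], 26.4, 0.4],
  [[41.3, -54.5, 0], 26.4, 0.4],
  [[41.3, -54.5, 0], 26.4, 0.4],
  [[41.3, -54.5, 0], 26.4, 0.4],
  [[41.3, -54.5, 0], 26.4, 0.4],
  [[41.3, -54.5, 0], 26.4, 0.4],
  [[41.3, -54.5, 0], 26.4, 0.4],
  [[41.3, -54.5, 0], 26.4, 0.4],
  [[41.3, -54.5, 0], 26.4, 0.4],
  [[41.3, -54.5, 0], 26.4, 0.4],
  [[41.3, -54.5, 0], 26.4, 0.4],
  [[41.3, -54.5, 0], 26.4, 0.4],
  [[41.3, -54.5, 0], 26.4, 0.4],
  [[41.3, -54.5, 0], 26.4, 0.4],
  [[41.3, -54.5, 0], 26.4, 0.4],
])

```text
time_s: 1.77
eef_pos: [0.6102, 0.0486, 0.2471]
orientation: [0.0, 0.656, 0.755, -0.001]
force: [-1.0, -0.5, 0.3]
grip_width: 0.401
```

carry_out([
  [[0, 0, -3], 0, 0.4],
  [[0, 0, -6], 0, 0.4],
  [[0, 0, -9], 0, 0.4],
  [[0, 0, -9.7], 0, 0.4],
  [[0, 0, -9.7], 0, 0.4],
  [[0, 0, -9.7], 0, 0.4],
])

```text
time_s: 2.27
eef_pos: [0.6104, 0.0494, 0.1514]
orientation: [0.0, 0.656, 0.755, -0.0]
force: [0.4, 0.7, 0.1]
grip_width: 0.398
```

```bash
cat > look.py <<'E'
import sys
from h import *
k=sys.argv[1]
s=bot.state();print(s['time_s'],s['eef_pos'].round(4),s['force'].round(1),s['grip_width'])
for n,(a,b,c,d) in (('side',(170,310,190,390)),('top',(155,275,195,375))):
    im=bot.capture(n)[:,:,::-1];cv2.imwrite(f'pics/{n}{k}.png',im)
    cv2.imwrite(f'pics/{n}{k}z.png',cv2.resize(im[a:b,c:d],None,fx=4,fy=4,interpolation=cv2.INTER_CUBIC))
E
python3 look.py 1
```

```text
2.2667 [0.6104 0.0494 0.1514] [0.4 0.7 0.1] 0.3981951532196964
```

View pics/side1z.png

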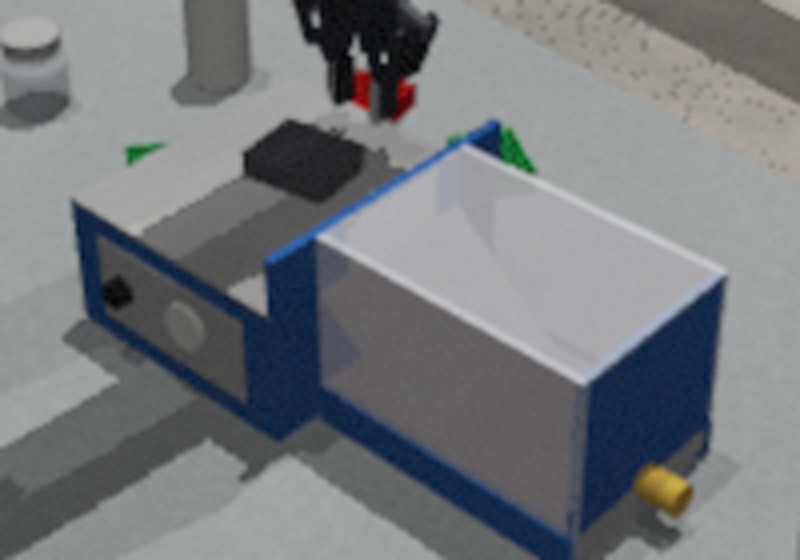

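View pics/top1z.png

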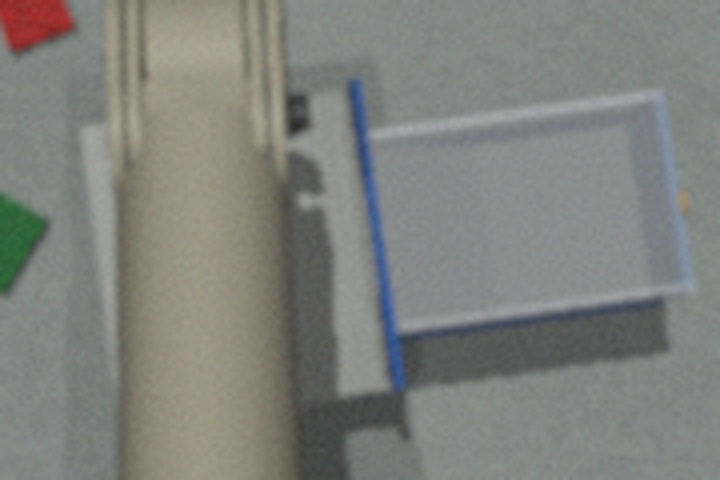

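Side view: the open fingers sit beyond the sink, tips at zoom (342,100) and (380,120). In the top view the arm hides the sink. I'll check the tip height from the side.

```bash
python3 - <<'E'
from h import *
for z in(.125,.13,.135,.14,.145):
    p=proj('side',[[.614,.0234,z],[.6068,.0754,z]]);print(z,((p-[190,170]+.5)*4).round(0).tolist())
E
```

```text
0.125 [[389.0, 133.0], [338.0, 108.0]]
0.13 [[389.0, 128.0], [338.0, 103.0]]
0.135 [[389.0, 122.0], [338.0, 97.0]]
0.14 [[389.0, 116.0], [338.0, 92.0]]
0.145 [[389.0, 111.0], [338.0, 86.0]]
```

carry_out([
  [[0, 0, -0.8], 0, 0.4],
  [[0, 0, -1.4], 0, 0.4],
  [[0, 0, -1.7], 0, 0.4],
  [[0, 0, -1.7], 0, 0.4],
])

```text
time_s: 2.7
eef_pos: [0.6107, 0.049, 0.1346]
orientation: [0.0, 0.656, 0.755, 0.0]
force: [-0.1, 0.2, -0.4]
grip_width: 0.398
```

```bash
python3 look.py 2
```

```text
2.7 [0.6107 0.049  0.1346] [-0.1  0.2 -0.4] 0.3984715897067182
```

View pics/side2z.png

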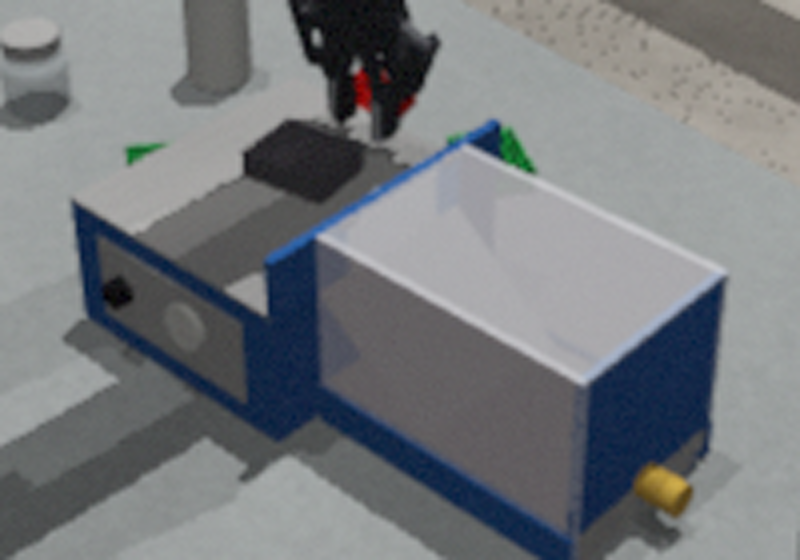

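carry_out([
  [[-0.4, -0.06, 0], 0, 0.4],
  [[-0.8, -0.11, 0], 0, 0.4],
  [[-1.2, -0.17, 0], 0, 0.4],
  [[-1.6, -0.22, 0], 0, 0.4],
  [[-2.0, -0.28, 0], 0, 0.4],
  [[-2.4, -0.34, 0], 0, 0.4],
  [[-2.8, -0.39, 0], 0, 0.4],
  [[-3.2, -0.45, 0], 0, 0.4],
  [[-3.6, -0.5, 0], 0, 0.4],
  [[-4.0, -0.56, 0], 0, 0.4],
  [[-4.26, -0.6, 0], 0, 0.4],
  [[-4.26, -0.6, 0], 0, 0.4],
])

```text
time_s: 3.8
eef_pos: [0.568, 0.0429, 0.1353]
orientation: [0.001, 0.656, 0.755, 0.001]
force: [0.5, 0.6, -0.2]
grip_width: 0.401
```

```bash
python3 look.py 3
```

```text
3.8 [0.568  0.0429 0.1353] [ 0.5  0.6 -0.2] 0.4006019684453408
```

View pics/side3z.png

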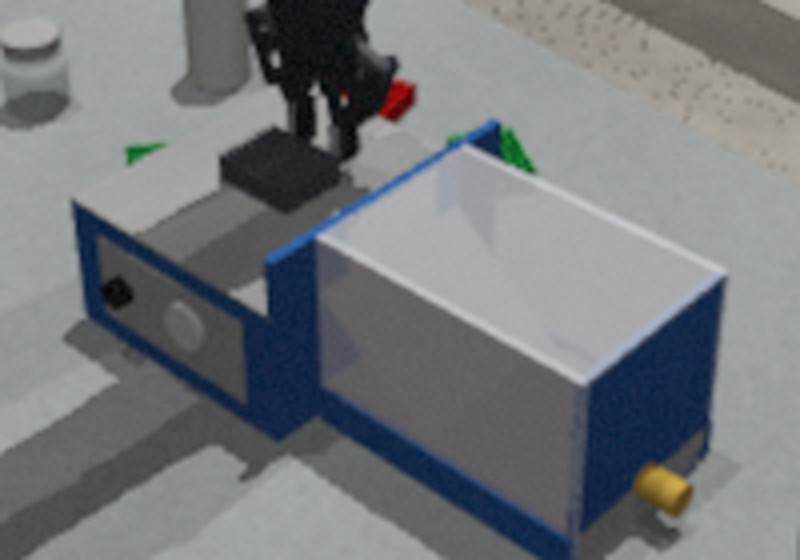

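carry_out([
  [[1.2, 0.17, 0], 0, 0.4],
  [[2.5, 0.35, 0], 0, 0.4],
  [[2.5, 0.35, 3], 0, 0.4],
  [[2.5, 0.35, 7], 0, 0.4],
  [[-5.2, 6.7, 7], -90, 0.3],
  [[-5.2, 6.7, 7], -90, 0.3],
  [[-5.2, 6.7, 7], -90, 0.3],
  [[-5.2, 6.7, 7], -90, 0.3],
  [[-5.2, 6.7, 7], -90, 0.3],
  [[-5.2, 6.7, 7], -90, 0.3],
  [[-5.2, 6.7, 7], -90, 0.3],
  [[-5.2, 6.7, 7], -90, 0.3],
  [[-5.2, 6.7, 7], -90, 0.3],
  [[-5.2, 6.7, 7], -90, 0.3],
  [[-5.2, 6.7, 7], -90, 0.3],
  [[-5.2, 6.7, 7], -90, 0.3],
  [[-5.2, 6.7, 7], -90, 0.3],
  [[-5.2, 6.7, 7], -90, 0.3],
  [[-5.2, 6.7, 7], -90, 0.3],
])

```text
time_s: 5.48
eef_pos: [0.5163, 0.1101, 0.2052]
orientation: [0.001, 0.997, 0.072, -0.0]
force: [-0.2, -1.1, -0.6]
grip_width: 0.298
```

```bash
python3 look.py 4
```

```text
5.4833 [0.5163 0.1101 0.2052] [-0.2 -1.1 -0.6] 0.2979913476625993
```

View pics/side4z.png

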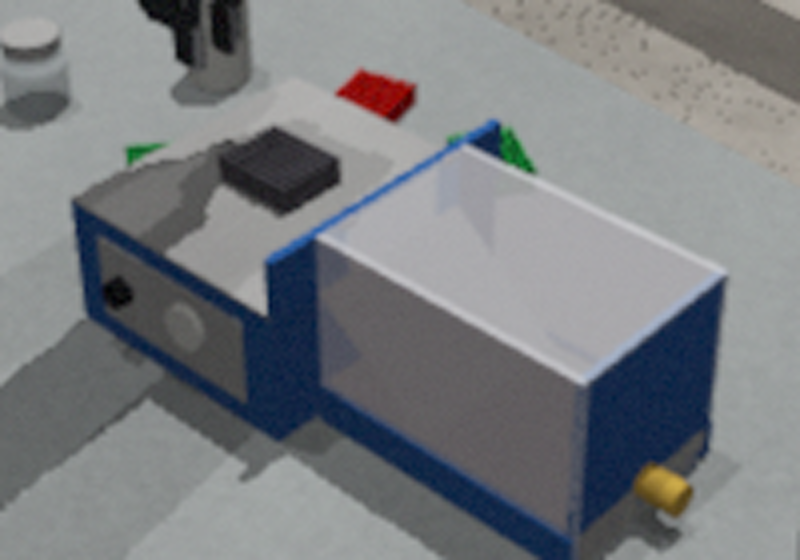

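View pics/top4z.png

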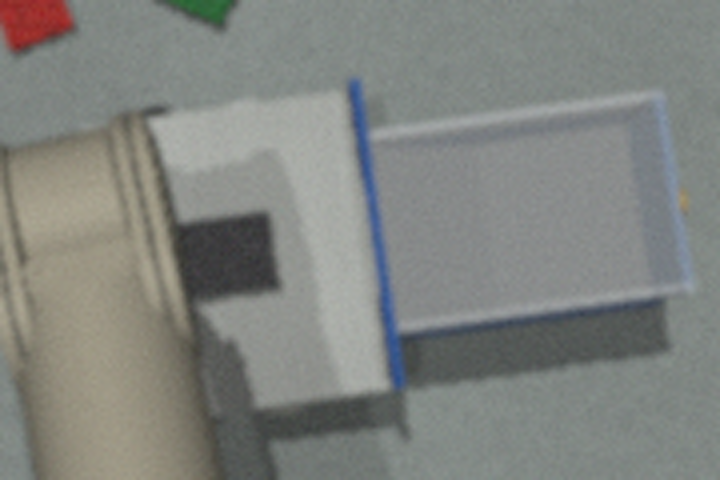

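Top view: the sink's nose edge runs (268,213)–(278,291), now parallel to the panel at (354,80)–(402,388). I'll compute the offset.

```bash
python3 - <<'E'
from h import *
u=lambda p:(np.array(p)+.5)/4-.5+[195,155]
pt=ray('top',u([[354,80],[402,388]]),.157)[:,:2]; s=pt.mean(0)
n=pt[0]-pt[1];n/=np.linalg.norm(n);d=np.array([n[1],-n[0]])
F=ray('top',u([[268,213],[278,291]]),.132)[:,:2]
print(s,d,[( (f-s)@d,(f-s)@n) for f in F])
u=lambda p:(np.array(p)+.5)/4-.5+[190,170]
pt=ray('side',u([[497,123],[268,262]]),.157)[:,:2]; s=pt.mean(0);print(s,pt)
F=ray('side',u([[278,129],[340,166],[284,195],[221,156]]),.132)[:,:2]
n=np.array([.990,.139]);d=np.array([.139,-.99]);print([((f-s)@d,(f-s)@n) for f in F])
b=ray('side',u([[278,150],[284,213]]),.110)[:,:2]
E
```

```text
[ 0.54236317 -0.06842054] [ 0.14807381 -0.98897631] [(np.float64(-0.0774469040075837), np.float64(0.028964558487764105)), (np.float64(-0.07874399986125495), np.float64(-0.029897114750384673))]
[ 0.53841471 -0.07016833] [[ 0.65062841 -0.05523534]
 [ 0.42620101 -0.08510131]]
[(np.float64(-0.13904472746997498), np.float64(0.028884784303964284)), (np.float64(-0.0704620059280664), np.float64(0.024249767297799683)), (np.float64(-0.07405422317981628), np.float64(-0.028497388120575312)), (np.float64(-0.14363050399137775), np.float64(-0.024380737473573395))]
```

carry_out([
  [[0, 0, -3], 0, 0.3],
  [[0, 0, -5.5], 0, 0.3],
  [[0, 0, -6.9], 0, 0.3],
  [[0, 0, -6.9], 0, 0.3],
  [[0.14, -1.0, -6.9], 0, 0.3],
  [[0.28, -2.0, -6.9], 0, 0.3],
  [[0.42, -3.0, -6.9], 0, 0.3],
  [[0.53, -3.7, -6.9], 0, 0.3],
  [[0.63, -4.4, -6.9], 0, 0.3],
  [[0.73, -5.1, -6.9], 0, 0.3],
  [[0.83, -5.8, -6.9], 0, 0.3],
  [[0.93, -6.5, -6.9], 0, 0.3],
  [[1.03, -7.2, -6.9], 0, 0.3],
  [[1.13, -7.9, -6.9], 0, 0.3],
  [[1.13, -7.9, -6.9], 0, 0.3],
])

```text
time_s: 6.83
eef_pos: [0.5278, 0.0291, 0.1362]
orientation: [0.001, 0.997, 0.071, -0.0]
force: [0.4, 0.3, 1.4]
grip_width: 0.302
```

```bash
python3 look.py 5
```

```text
6.8333 [0.5278 0.0291 0.1362] [0.4 0.3 1.4] 0.30206816340627796
```

View pics/side5z.png

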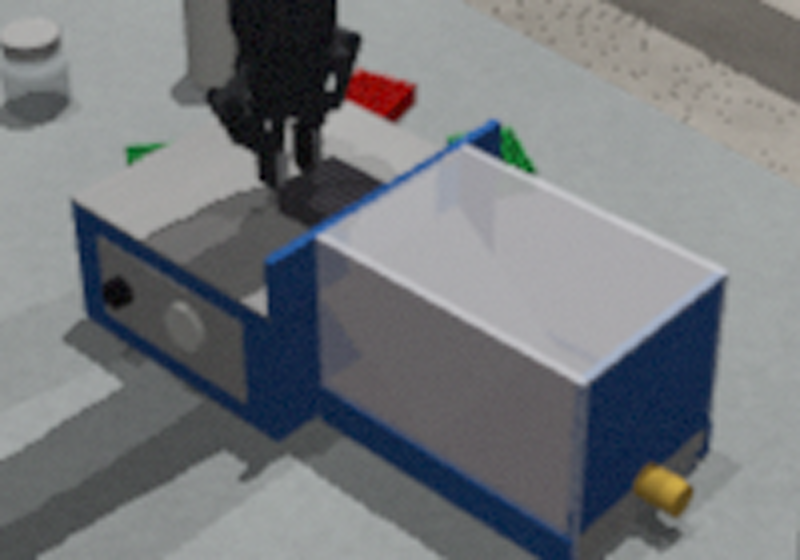

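View pics/top5z.png

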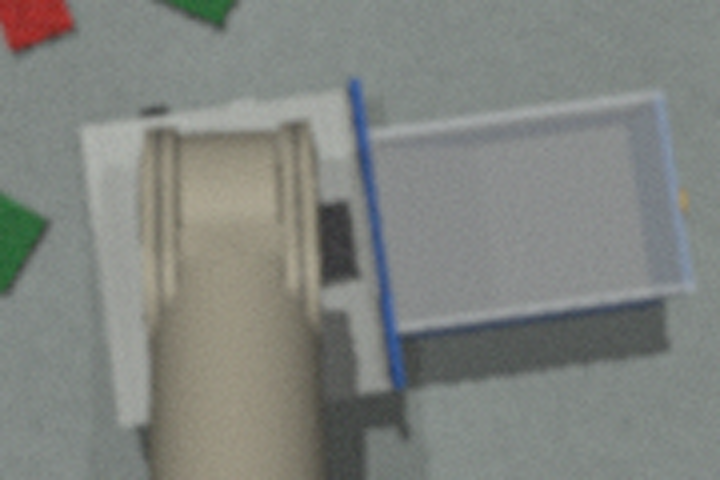

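Top view: the nose edge runs (348,203)–(356,280), still parallel to the panel and about 3 mm off centre. I'll push on through.

carry_out([
  [[0.1, -0.7, 0], 0, 0.3],
  [[0.2, -1.4, 0], 0, 0.3],
  [[0.29, -2.1, 0], 0, 0.3],
  [[0.39, -2.8, 0], 0, 0.3],
  [[0.49, -3.5, 0], 0, 0.3],
  [[0.59, -4.2, 0], 0, 0.3],
  [[0.69, -4.9, 0], 0, 0.3],
  [[0.76, -5.4, 0], 0, 0.3],
  [[0.83, -5.9, 0], 0, 0.3],
  [[0.9, -6.4, 0], 0, 0.3],
  [[0.95, -6.8, 0], 0, 0.3],
  [[1.0, -7.1, 0], 0, 0.3],
  [[1.0, -7.1, 0], 0, 0.3],
  [[1.0, -7.1, 0], 0, 0.3],
])

```text
time_s: 8.1
eef_pos: [0.5376, -0.0405, 0.136]
orientation: [0.001, 0.997, 0.071, -0.0]
force: [0.7, -0.4, -0.1]
grip_width: 0.296
```

```bash
python3 look.py 6
```

```text
8.1 [ 0.5376 -0.0405  0.136 ] [ 0.7 -0.4 -0.1] 0.29589893652313415
```

View pics/side6z.png

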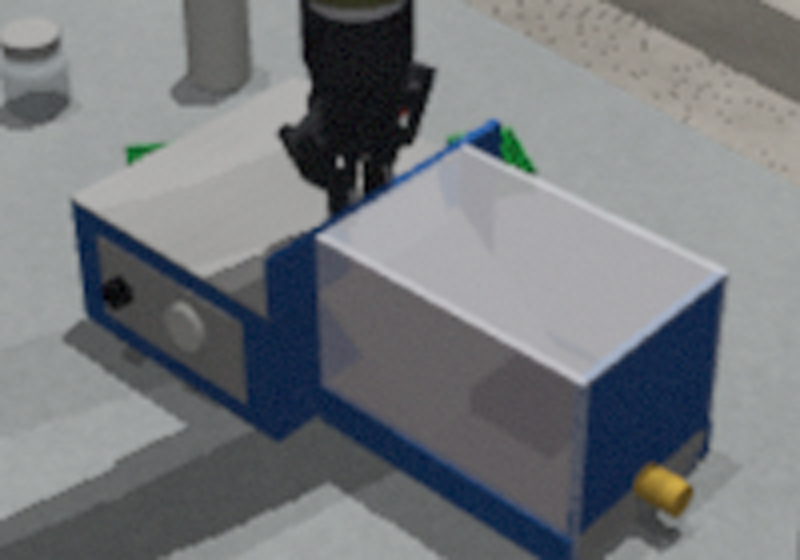

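View pics/top6z.png

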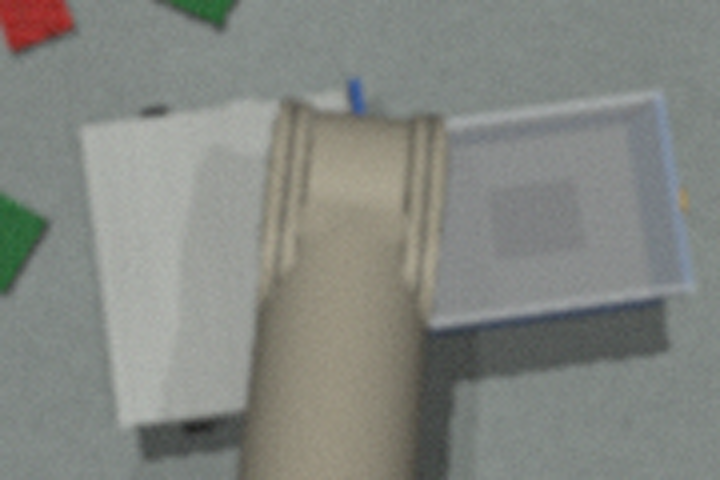

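The sink is visible through the clear housing, lying in the tray (top zoom (537,218), side zoom (520,405)). I'll draw back and up.

carry_out([
  [[-0.4, 3.0, 0], 0, 0.3],
  [[-0.9, 6.5, 0], 0, 0.3],
  [[-1.4, 10.0, 2], 0, 0.3],
  [[-1.8, 13, 5], 0, 0.3],
  [[-1.8, 15, 9], 0, 0.3],
  [[-1.8, 18, 12], 0, 0.3],
  [[-1.8, 20, 12], 0, 0.3],
  [[-1.8, 20, 12], 0, 0.3],
  [[-1.8, 20, 12], 0, 0.3],
  [[-1.8, 20, 12], 0, 0.3],
  [[-1.8, 20, 12], 0, 0.3],
  [[-1.8, 20, 12], 0, 0.3],
  [[-1.8, 20, 12], 0, 0.3],
  [[-1.8, 20, 12], 0, 0.3],
  [[-1.8, 20, 12], 0, 0.3],
  [[-1.8, 20, 12], 0, 0.3],
  [[-1.8, 20, 12], 0, 0.3],
])

```text
time_s: 9.62
eef_pos: [0.5196, 0.1599, 0.256]
orientation: [0.001, 0.997, 0.071, -0.0]
force: [0.1, -0.6, -0.1]
grip_width: 0.301
```

```bash
python3 look.py 7; python3 - <<'E'
from h import *
u=lambda p,o:(np.array(p)+.5)/4-.5+o
print('top@z.041',ray('top',u([[537,218]],[195,155]),.041))
s=np.array([.541,-.0685]);d=np.array([.139,-.99]);n=np.array([.99,.139])
for z in(.041,):
    for P in (ray('top',u([[537,218]],[195,155]),z),ray('side',u([[520,400]],[190,170]),z)): print((P[0,:2]-s)@d,(P[0,:2]-s)@n)
E
```

```text
9.6167 [0.5196 0.1599 0.256 ] [ 0.1 -0.6 -0.1] 0.30081703395983017
top@z.041 [[ 0.56405074 -0.20057085  0.041     ]]
0.13395419877951062 0.00446238410756031
0.12253796263503922 -0.00471641164390105
```

View pics/side7z.png

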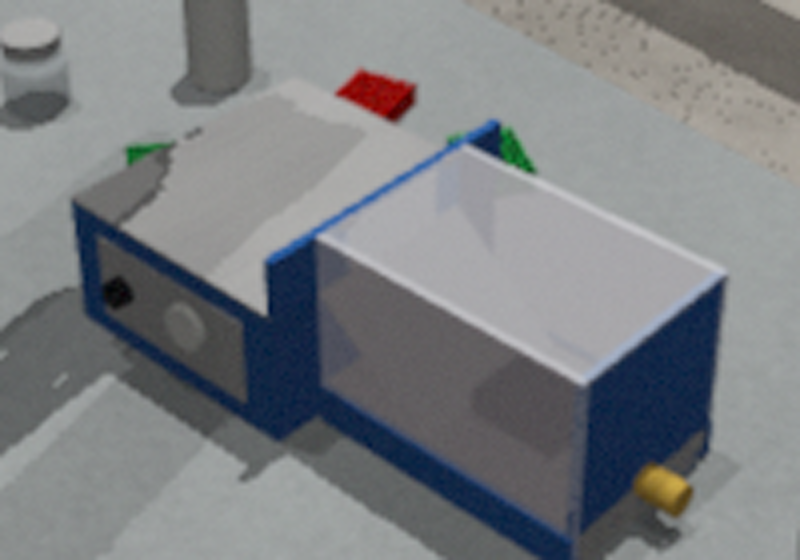

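View pics/top7z.png

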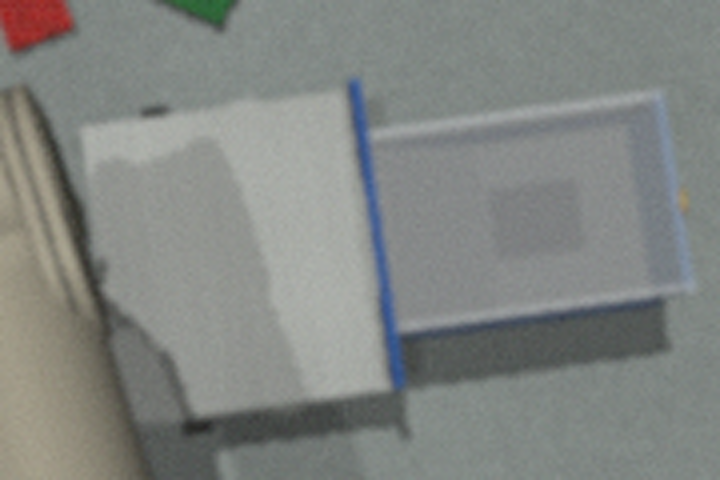

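The deck is empty. The sink has not moved between the last two pictures and lies about 130 mm past the sill. The arm is clear.

```bash
python3 -c "
from workcell import bot
print(bot.job_done())"
```

```text
the job is handed in; nothing more can be done
None
```

The heat sink is in the catch tray and the job is handed in, at about 9.6 s on the clock; no verdict was given.

**What I did:** I squared and centred the sink by pushing its side face with both fingers. Then I pushed its rear face along the deck through the flap until it slid down, drew back about 20 cm and raised the arm 12 cm.

**Last checks:**
- **Sink position:** The deck is empty. Assuming it lies flat on the tray floor, the sink's centre is about 0.12–0.13 m past the sill and within 5 mm of the middle line. The two cameras disagree by about 11 mm along x and 9 mm along y, which is well inside the limits.
- **Sink at rest:** It looked the same in the pictures taken before and after drawing back, about 1.5 s apart.
- **Arm:** It stands clear, with the force reading close to zero. Each reading I took stayed under 2 N.
- **Flap:** I could not see it directly in either view. I take it to be shut because the sink lies well past it and more than a second had passed since the sink slid down.
- **Other things:** The bottle, jar and look-alikes looked unmoved where the pictures showed them. I did not look at the carton and screwdriver again, but the arm never went near them.

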